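# Uncap the perfume bottle and turn its level strip to the mirror light

## Robot

A 7-joint arm with a two-finger parallel gripper is mounted at the origin on the work surface. World frame = base frame: x ahead of the robot, y to its left, z up, the work surface at z = 0. Lengths are in m, angles in rad, forces in N, time in s.
With the tool pointing down it reaches from about 0.4 to 0.85 m from the base axis. Payload 10.4 kg.
Tool frame: the origin (TCP) lies between the finger pads; the fingertips stand manip.finger_overhang ahead of it and the grasp point (between the pads) lies 11 mm behind it (manip.finger_overhang is the distance from the TCP to the fingertips, in m); x points along the fingers, z is the direction in which the jaws open and shut, and the axes are right-handed (so a half turn about x gives the same grasp; the last joint's range is limited). The gripper opens to 85 mm and grips with 20 to 120 N. Pads are 22 mm wide; open, the fingers measure 114 mm over their backs; the gripper's body (76 mm by 85 mm) begins 54 mm behind the grasp point. The pads swing forward as they close: fully open they stand 13 mm farther back than shut.
Start: joints at [1.152, 0.332, -0.065, 1.46, 0.022, 1.35, -0.088], TCP at [0.241, -0.577, 0.239] pointing down, gripper open.
Joint ranges: [-2.6, 2.6], [-0.5, 2.12], [-1.47, 1.34], [0.16, 2.42], [-1.27, 4.41], [0.06, 2.06], [-2.6, 2.6]. Speed limits (rad/s): [2.22, 2.22, 2.79, 2.79, 3.14, 3.14, 3.14].

## Interface

Orientations are given as a unit quaternion [x, y, z, w].
In Python, from workcell import get_obs, camera, workorder, manip gives the robot as it stands. The module is installed in compiled form; this text tells all that it offers.
- The arm moves only by the tool play_rows, never from a script. Its argument "increments" is text: rows parted by semicolons, each of 4 numbers parted by spaces: the shift along the tool's x, y, z in m, then the turn about the tool's x in rad. A call has 1 to 20 rows; each row shifts and turns the pose as measured when the row begins, along the tool's axes as they then stand; what a row does not reach is not made up. A row lasts 1/10 s, in which the tool goes at most 50 mm and 8.59 degrees, less where a joint would pass 70% of its speed; a pose out of reach is approached as far as the arm can. A call is refused whole if a number of a shift passes 0.05 or a number of a turn 0.15, either way. A call with a gripper value outside its range is refused whole. "hand" is the gripper command: -1 is fully open, 1 is shut, values between are in proportion, set as the call begins (left out, the last holds). The fingers move at their own pace and stop on an object; "squeeze" is the grip in N (left out, the last holds). Time passes only in rows, so rows that do not move let the fingers close. It gives the time, the measured TCP pose, the force and the opening at its end, in the units of the state.
- get_obs(): the state, without advancing time (a new reading comes with each control period).
- camera(name): name is "scene" or "top" or "wrist"; returns a dict with "img" (384x512x3 uint8, blue, green, red), "fov_y" (degrees; the focal length in pixels is half the picture's height over the tangent of half this angle, whatever the lens; pixels are square), "cx", "cy" (the principal point, pixels), "R" (3x3) and "t" (3): a world point X has camera coordinates R X + t; the wrist camera has in their place "tool_from_camera" (4x4, takes a point from camera to tool coordinates, whose origin is the TCP and whose axes are the tool frame's). Camera axes: x right, y down, z forward; pixel columns grow to the right and rows downward; lengths in m; the calibration is good to about 2 mm. The wrist camera is an equidistant fisheye: a pixel r from the principal point sees the ray r / f radians off the axis. A picture is of the moment at which its call begins: read the wrist's pose just before it. There is no depth.
- workorder.hand_in(): hands the job in, once; it reports no verdict.
The state is a dict: "clock": time; "joint_pos": joint angles; "joint_velocities": joint speeds; "tau": joint torques, N m; "position": TCP position; "ee_rot": TCP orientation; "ft_force": force on the tool from outside, world axes, zero at the start; "torque": the same for the moment, N m; "grip_width": opening from 0.0 (shut) to 1.0 (fully open).
Only numpy, scipy, OpenCV 4.12 (cv2) and the standard library are available. Lean on these libraries where they do the work, as an engineer would, in place of code of your own. Each camera call takes 0.05 s, during which the arm holds its last target.

## Task

The empty perfume bottle is about to be refilled: lift its loose blue cap off and stand it, open end down, in the round white cap holder without dropping it, and turn the bottle so that its gold level strip squarely faces the two-sided mirror light. Leave the bottle standing upright and wholly on its cork coaster, never tip it over, and do not disturb the comb, the nail file or the hair clips.

Things in the scene. Friction and masses are not known exactly. Their poses are not given: they have to be found in the camera images.
- bottle: clear round glass perfume bottle standing on the coaster. Body 56 mm in diameter and 85 mm high with a flat shoulder; above it a central neck 24 mm in diameter and 20 mm high (hidden under the cap at first). Origin: centre of its underside; z up its axis; +x points out through the gold level strip, 14 mm wide, that runs up one side and on over the shoulder to the neck. About 0.2 kg
- cap: blue plastic cap, a round cup upside down, 42 mm outside diameter, 60 mm high, wall 3 mm, closed top 5 mm thick; rests loosely on the bottle's shoulder, round the neck, with 6 mm clearance all round. Origin: centre of its open lower end; z towards its closed top. About 30 g
- holder: fixed round white cap holder, a shallow dish with black inside: 72 mm outside diameter, inside diameter 64 mm, rim 14 mm high, inner floor 5 mm above its underside. Origin: centre of its underside; z up. On the other side of the bottle from the mirror light
- coaster: fixed round cork coaster, 90 mm in diameter, 4 mm thick, under the bottle. Origin: centre of its underside; z up
- light: fixed battery mirror light: white base 110 x 60 mm and 24 mm high with a small toggle switch, and on it an upright round mirror 110 mm in diameter and 16 mm thick, ringed by light on both faces, its top 145 mm high. To the left or to the right of the bottle, about 150 to 180 mm from it. Origin: centre of the underside of the base; +y and -y point straight out of the two mirror faces
- mirror (a point): centre of the round mirror, 90 mm above the underside of the light
- comb: brown plastic comb lying flat, 160 x 35 x 6 mm. Origin: centre of its underside; x along it. A bystander
- file: steel nail file with red handle lying flat, 155 x 18 x 6 mm. Origin: near the centre of its underside; x along it. A bystander
- clip_a: silver hair clip lying flat, 70 x 15 x 11 mm. Origin: centre of its underside; x along it. A bystander
- clip_b: a second silver hair clip, the same as the first. A bystander
There are look-alikes about, which are no part of the job. What is meant by the bottle is not purple, and is the smaller of those in its own colour. Of the things shaped like the cap, the blue one is meant.

How it is judged:
At the end, for the whole second after the job is handed in: Cap open end down in the holder: centres within 16 mm, lower end under 9 mm above the holder's underside, tilt under 0.15 rad. Bottle upright (0.1 rad) on the coaster, axis within 22 mm of its centre; the line straight out of the gold strip passes within 40 mm of the mirror's centre. At rest (horizontal distance between cap and holder below 0.016 m and z of cap in the frame of holder below 0.009 m and angle between cap's own z axis and vertical below 0.15 rad and x of mirror in the frame of bottle above 0.05 m and y of mirror in the frame of bottle between -0.04 and 0.04 m and horizontal distance between bottle and coaster below 0.022 m and z of bottle in the frame of coaster below 0.008 m and angle between bottle's own z axis and vertical below 0.1 rad and linear speed of each of cap, bottle below 0.02 m/s); the robot touches nothing.
It fails at once if the bottle is tipped over (tilted more than 0.5 rad) (angle between bottle's own z axis and vertical above 0.5 rad).
It fails at once if the cap is dropped (falls free faster than 0.8 m/s, about 33 mm) (linear speed of cap above 0.8 m/s and contact force between the fingers and cap below 0.2 N).
It fails at once if the comb, the nail file or a hair clip is moved more than 30 mm (distance of any of comb, file, clip_a, clip_b from where it was at the start of the episode above 0.03 m).
It also fails if it takes over 64 s, if anything falls off the work surface, if the arm or the gripper's body presses on something with over 40 N, if the wrist force passes 120 N, or if a joint passes its speed limit or range.

## Working session

There is one attempt and no reset: what is moved stays moved. The work goes in short steps, Python scripts to look and compute and a tool call to move; the robot and the scene stay as the last step left them, time stands still between calls to the robot, and variables do not carry over. Pictures are saved under pics/ and viewed, and the job is handed in when it is done.

Besides the shell and the picture viewer there is one more tool, called in YAML: its name, and indented under it one key for each argument. play_rows: Moves the arm, as the interface text tells. Its arguments: {"type":"object","properties":{"increments":{"type":"string"},"hand":{"type":"number"},"squeeze":{"type":"number"}},"required":["increments"]}

```bash
mkdir -p pics
python3 - <<'E'
from workcell import get_obs,camera,manip
import cv2,numpy as np
o=get_obs();print({k:np.round(v,3) for k,v in o.items()});print(manip.finger_overhang)
for n in ["scene","top","wrist"]:
    c=camera(n);cv2.imwrite(f"pics/{n}0.png",c["img"]);print(n,{k:(np.round(v,4).tolist()) for k,v in c.items() if k!="img"})
E
```

```text
{'clock': np.float64(0.0), 'joint_pos': array([ 1.152,  0.333, -0.065,  1.461,  0.022,  1.35 , -0.088]), 'joint_velocities': array([ 0.001, -0.002, -0.001,  0.001, -0.   ,  0.001,  0.   ]), 'tau': array([ 1.0000e-03, -6.2546e+01,  5.0000e-02, -3.9161e+01,  1.6000e-02,
        1.0000e-02, -0.0000e+00]), 'position': array([ 0.241, -0.576,  0.239]), 'ee_rot': array([ 0.392,  0.589, -0.392,  0.588]), 'ft_force': array([-0.015, -0.766,  0.009]), 'torque': array([0.03, 0.02, 0.03]), 'grip_width': np.float64(1.0)}
0.008
scene {'fov_y': 45.6666, 'cx': 258.3553, 'cy': 184.4746, 'R': [[0.5414, 0.8407, 0.0093], [0.5312, -0.3334, -0.7789], [-0.6517, 0.4266, -0.6271]], 't': [-0.329, -0.2321, 1.2645]}
top {'fov_y': 49.6226, 'cx': 261.2624, 'cy': 192.3199, 'R': [[0.0191, -0.9998, -0.0089], [-0.9899, -0.0176, -0.1404], [0.1402, 0.0115, -0.9901]], 't': [0.0254, 0.5985, 0.92]}
wrist {'fov_y': 65.7065, 'cx': 255.013, 'cy': 193.7605, 'tool_from_camera': [[-0.0006, -0.287, 0.9579, -0.1341], [0.0001, -0.9579, -0.287, 0.0731], [1.0, -0.0001, 0.0006, -0.0002], [0.0, 0.0, 0.0, 1.0]]}
```

View pics/scene0.png

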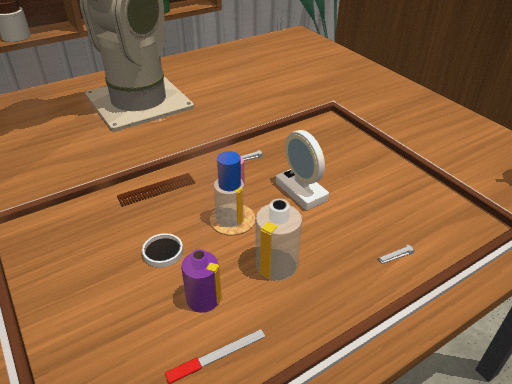

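View pics/top0.png

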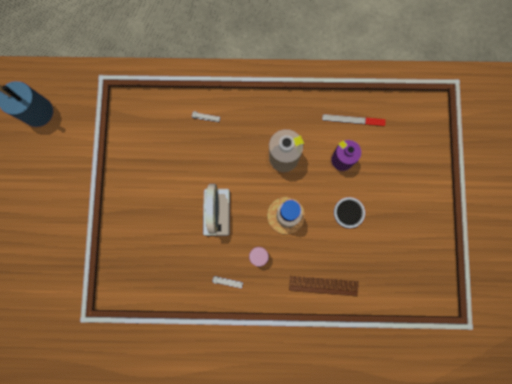

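View pics/wrist0.png

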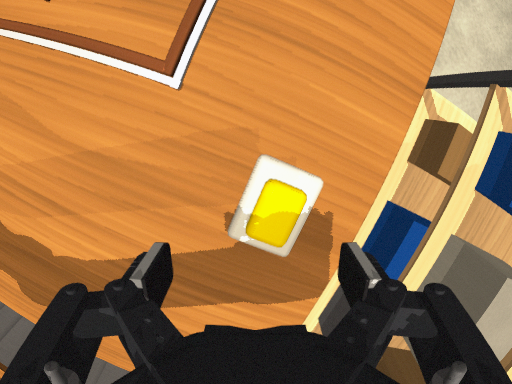

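The top view has three bottle shapes and two cap shapes.
- **Bottles:** small clear at scene (229,200), large clear at (278,240) and purple at (201,280). The small clear one is meant, being not purple and the smaller of the two clear ones.
- **Caps:** blue at top (290,211) and pink at top (259,257). The blue one is meant.

Next I'll enlarge the crop and measure.

```bash
cat > h.py <<'E'
import numpy as np,cv2
from workcell import get_obs,camera
from scipy.spatial.transform import Rotation as Ro
def f_of(c): return 192/np.tan(np.radians(c["fov_y"])/2)
def ray(c,u,v):
    R=np.array(c["R"]);t=np.array(c["t"]);f=f_of(c)
    d=R.T@np.array([(u-c["cx"])/f,(v-c["cy"])/f,1]);return -R.T@t,d/np.linalg.norm(d)
def plane(c,u,v,z):
    o,d=ray(c,u,v);return o+d*(z-o[2])/d[2]
def tri(c1,p1,c2,p2):
    o1,d1=ray(c1,*p1);o2,d2=ray(c2,*p2)
    s=np.linalg.lstsq(np.stack([d1,-d2],1),o2-o1,rcond=None)[0]
    a=o1+s[0]*d1;b=o2+s[1]*d2;return (a+b)/2,np.linalg.norm(a-b)
def proj(c,X):
    p=np.array(c["R"])@X+np.array(c["t"]);f=f_of(c);return c["cx"]+f*p[0]/p[2],c["cy"]+f*p[1]/p[2]
def blobs(m,amin=15):
    n,l,s,ce=cv2.connectedComponentsWithStats(m.astype(np.uint8))
    return [(np.round(ce[i],1).tolist(),s[i].tolist()) for i in range(1,n) if s[i][4]>=amin]
def wproj(c,o,X):
    T=np.array(c["tool_from_camera"]);Rt=Ro.from_quat(o["ee_rot"]).as_matrix()
    q=Rt.T@(np.asarray(X)-o["position"]);p=T[:3,:3].T@(q-T[:3,3])
    f=f_of(c);th=np.arctan2(np.hypot(p[0],p[1]),p[2]);a=np.arctan2(p[1],p[0]);return c["cx"]+f*th*np.cos(a),c["cy"]+f*th*np.sin(a)
def wray(c,o,u,v):
    T=np.array(c["tool_from_camera"]);Rt=Ro.from_quat(o["ee_rot"]).as_matrix()
    f=f_of(c);x=u-c["cx"];y=v-c["cy"];r=np.hypot(x,y);th=r/f
    d=np.array([np.sin(th)*x/max(r,1e-9),np.sin(th)*y/max(r,1e-9),np.cos(th)])
    return o["position"]+Rt@T[:3,3],Rt@T[:3,:3]@d
def wplane(c,o,u,v,z):
    a,d=wray(c,o,u,v);return a+d*(z-a[2])/d[2]
E
python3 - <<'E'
from h import *
S=camera("scene");T=camera("top")
for n,c in(("S",S),("T",T)):
    hsv=cv2.cvtColor(c["img"],cv2.COLOR_BGR2HSV);H,s,v=[hsv[...,i].astype(int) for i in range(3)]
    print(n,"blue",blobs((H>105)&(H<128)&(s>150)))
    print(n,"yellow",blobs((H>20)&(H<32)&(s>180)&(v>120),8))
    print(n,"dark",blobs(v<40,50))
    print(n,"purple",blobs((H>130)&(H<155)&(s>120),50))
    print(n,"white",blobs((s<40)&(v>200),50))
    cv2.imwrite(f"pics/c{n}.png",cv2.resize(c["img"][135:260,110:350] if n=="S" else c["img"][90:310,180:400],None,fx=3.2 if n=='S' else 2.7,fy=3.2 if n=='S' else 2.7,interpolation=cv2.INTER_CUBIC))
E
```

```text
S blue [([231.8, 171.3], [222, 152, 18, 39, 545])]
S yellow [([238.1, 190.2], [235, 188, 8, 6, 21]), ([268.3, 227.3], [261, 222, 16, 11, 106]), ([212.7, 266.8], [207, 263, 12, 10, 70])]
S dark [([278.8, 204.4], [273, 201, 12, 8, 76]), ([171.9, 250.8], [165, 244, 14, 15, 54]), ([496.2, 350.1], [476, 308, 36, 74, 939])]
S purple [([201.2, 281.0], [182, 250, 36, 62, 1356])]
S white [([313.3, 144.9], [295, 130, 29, 34, 236]), ([314.8, 192.6], [297, 182, 32, 21, 258]), ([279.1, 208.0], [269, 203, 21, 9, 63]), ([161.9, 247.9], [142, 234, 40, 29, 143]), ([396.6, 317.0], [289, 241, 223, 143, 1500]), ([395.4, 252.2], [381, 247, 29, 12, 61]), ([7.3, 352.8], [0, 310, 19, 74, 461]), ([216.6, 353.7], [200, 340, 43, 25, 162])]
T blue [([289.8, 210.2], [281, 201, 19, 19, 275])]
T yellow [([298.8, 140.2], [295, 136, 9, 9, 53]), ([341.8, 143.5], [339, 141, 6, 6, 22])]
T dark [([11.0, 92.7], [3, 87, 18, 13, 63]), ([348.8, 212.1], [338, 201, 22, 23, 379])]
T purple [([346.3, 155.6], [333, 141, 27, 28, 443])]
T white []
```

View pics/cS.png

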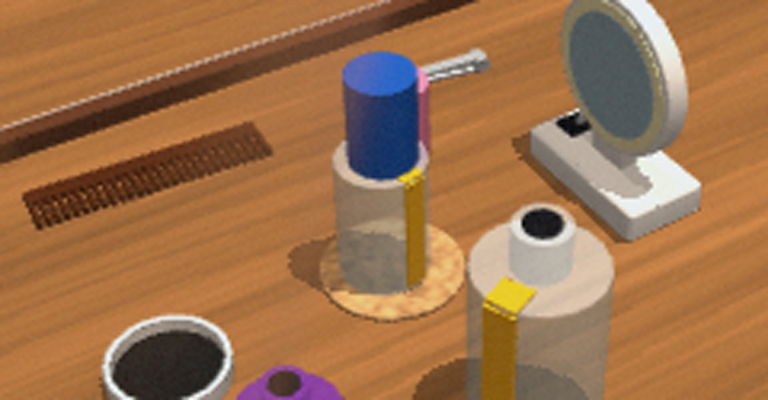

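View pics/cT.png

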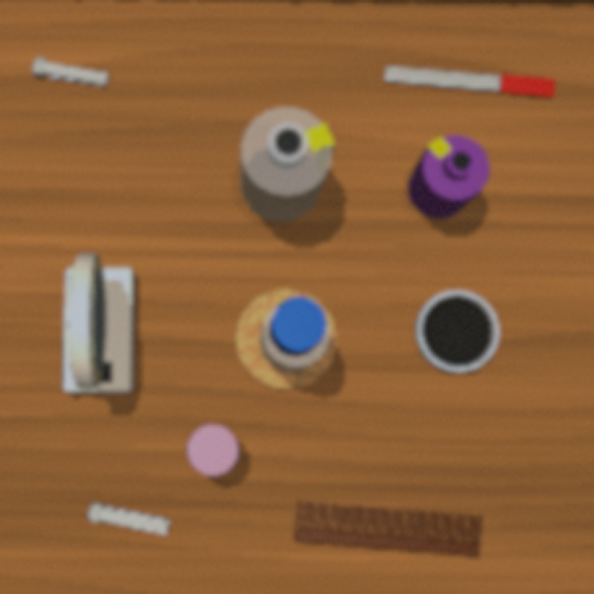

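Run:
```python
from h import *
S=camera("scene");T=camera("top")
print("camS",ray(S,0,0)[0],"camT",ray(T,0,0)[0])
for z in(0.149,): print("cap top T",plane(T,290.2,210.2,z))
# cap top ellipse in scene crop center (381,73)
print("cap top S",plane(S,110+381/3.2,135+74/3.2,.149))
print("strip shoulder S",plane(S,239.1,190.3,.089),"mid strip edge",plane(S,110+411/3.2,135+184/3.2,.089))
print("strip bottom",plane(S,110+415/3.2,135+284/3.2,.004))
print("holder T",plane(T,348.8,211.9,.007),"rim",plane(T,180+458/2.7,90+331/2.7,.014),"S rim",plane(S,161.9,249,.014))
print("coaster T",plane(T,180+285/2.7,90+338/2.7,.004),"S",plane(S,110+393/3.2,135+268/3.2,.004))
# light base corners top view z=.024
for p in((65,267),(132,267),(133,391),(63,392)): print("base",plane(T,180+p[0]/2.7,90+p[1]/2.7,.024))
print("mirror",tri(S,(110+617/3.2,135+75/3.2),T,(180+91/2.7,90+320/2.7)))
print("pink",plane(T,180+213/2.7,90+450/2.7,.06),plane(S,110+420/3.2,135+70/3.2,.06))
print("big",plane(T,180+288/2.7,90+141/2.7,.15),"bigbase")
```

```text
camS [ 1.12551033 -0.3402105   0.61524618] camT [0.46296324 0.02532587 0.99513556]
cap top T [ 0.54693157 -0.02467925  0.149     ]
cap top S [ 0.55162652 -0.02665288  0.149     ]
strip shoulder S [ 0.57419087 -0.02084539  0.089     ] mid strip edge [ 0.57889112 -0.02504639  0.089     ]
strip bottom [ 0.57271101 -0.02034059  0.004     ]
holder T [ 0.55949658 -0.17263095  0.007     ] rim [ 0.55720433 -0.17316975  0.014     ] S rim [ 0.56345712 -0.17625803  0.014     ]
coaster T [ 0.54915566 -0.02226536  0.004     ] S [ 0.55348423 -0.0244592   0.004     ]
base [0.60627761 0.17215769 0.024     ]
base [0.60732026 0.11337327 0.024     ]
base [0.49918846 0.10926154 0.024     ]
base [0.497197   0.16969309 0.024     ]
mirror (array([0.55363795, 0.13959805, 0.0865115 ]), np.float64(0.0005262459394403166))
pink [0.45068498 0.03872581 0.06      ] [0.45172398 0.05710882 0.06      ]
big [ 0.68932031 -0.01591468  0.15      ] bigbase
```

```bash
cat >> h.py <<'E'
def st(target=None):
    o=get_obs();R=Ro.from_quat(o["ee_rot"]).as_matrix()
    print("t",round(float(o["clock"]),2),"pos",o["position"].round(4),"joints",o["joint_pos"].round(2),"w",round(float(o["grip_width"]),3),"F",o["ft_force"].round(2))
    print("x",R[:,0].round(3),"y",R[:,1].round(3),"z",R[:,2].round(3))
    if target is not None: print("tool delta",(R.T@(np.array(target)-o["position"])).round(4))
    return o
E
python3 -c "
from h import *
st([.549,-.0255,.239])"
```

```text
t 0.35 pos [ 0.241  -0.5766  0.2392] joints [ 1.15  0.33 -0.06  1.46  0.02  1.35 -0.09] w 1.0 F [ 0.57 -0.17 -0.18]
x [-0.  0. -1.] y [0.923 0.386 0.   ] z [ 0.386 -0.923 -0.   ]
tool delta [ 2.000e-04  4.967e-01 -3.898e-01]
```

play_rows:
  increments: "-0.01 0.038 -0.03 0;-0.01 0.038 -0.03 0;-0.01 0.038 -0.03 0;-0.01 0.038 -0.03 0;0 0.038 -0.03 0;0 0.038 -0.03 0;0 0.038 -0.03 0;0 0.038 -0.03 0;0 0.038 -0.03 0;0 0.038 -0.03 0"
  hand: -1

```text
clock: 1.35
position: [0.4795, -0.1464, 0.2797]
ee_rot: [0.395, 0.585, -0.397, 0.587]
ft_force: [1.1, -0.7, -0.7]
grip_width: 0.998
```

```bash
python3 -c "
from h import *
o=st([.549,-.0255,.28])
c=camera('wrist');cv2.imwrite('pics/w1.png',c['img'])"
```

```text
t 1.35 pos [ 0.4795 -0.1464  0.2797] joints [ 0.65  0.07 -0.46  1.7   0.03  1.38 -1.01] w 0.998 F [ 1.05 -0.65 -0.68]
x [ 0.    -0.004 -1.   ] y [ 0.928  0.373 -0.001] z [ 0.373 -0.928  0.003]
tool delta [-0.0008  0.1095 -0.0863]
```

View pics/w1.png

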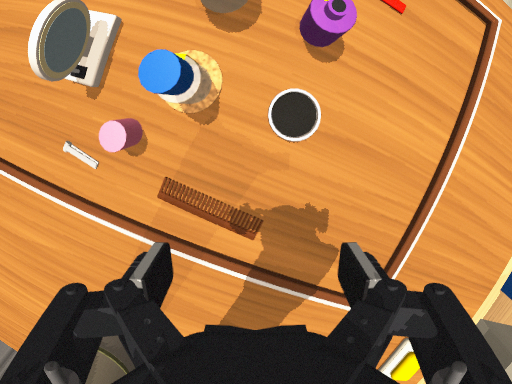

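The wrist view shows the blue cap at (165,72), the holder at (295,115) and the pink cap at (121,135). I'll measure the first two by ray casting.

```bash
python3 -c "
from h import *
o=get_obs();c=camera('wrist')
hsv=cv2.cvtColor(c['img'],cv2.COLOR_BGR2HSV);H,s,v=[hsv[...,i].astype(int) for i in range(3)]
print(blobs((H>100)&(H<128)&(s>150),200)); print(blobs((v<60)[:200],200))
print('captop',wplane(c,o,160,70,.149)); print('holder',wplane(c,o,294,114.5,.01))
cv2.imwrite('pics/w1c.png',cv2.resize(c['img'][0:140,20:240],None,fx=3.5,fy=3.5,interpolation=cv2.INTER_CUBIC))
"
```

```text
[([173.0, 78.4], [147, 56, 54, 44, 1855])]
[([476.5, 16.5], [455, 0, 40, 45, 205]), ([299.1, 120.1], [277, 99, 45, 44, 1490])]
captop [ 0.55243558 -0.01615445  0.149     ]
holder [ 0.5626713  -0.16194914  0.01      ]
```

View pics/w1c.png

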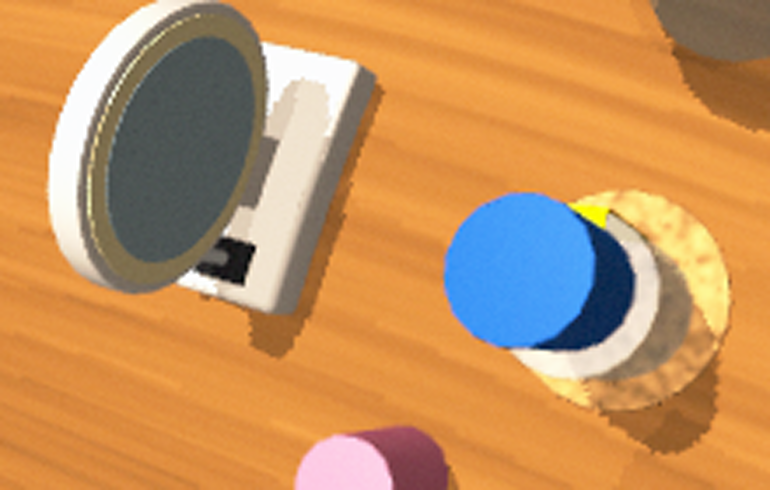

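```bash
python3 -c "
from h import *
o=st([.550,-.0255,.28]);c=camera('wrist')
hsv=cv2.cvtColor(c['img'],cv2.COLOR_BGR2HSV);H,s,v=[hsv[...,i].astype(int) for i in range(3)]
print(blobs((H>100)&(H<128)&(s>150)&(v>200),200)); print(blobs((v<60)[:200],200));print(blobs((H>24)&(H<33)&(s>180)&(v>150),10))
print('captop',wplane(c,o,168.6,77.4,.149)); print('holder',wplane(c,o,299.1,120.1,.006));print('strip',wplane(c,o,190.5,62,.089))
"
```

```text
t 1.45 pos [ 0.4816 -0.1411  0.2798] joints [ 0.64  0.07 -0.47  1.7   0.03  1.38 -1.01] w 0.999 F [ 0.11 -0.3  -0.24]
x [ 0.001 -0.001 -1.   ] y [0.924 0.382 0.001] z [ 0.382 -0.924  0.002]
tool delta [-0.0003  0.1074 -0.0806]
[([165.2, 73.9], [144, 53, 43, 43, 1436])]
[([297.2, 117.9], [276, 97, 44, 43, 1491])]
[([333.0, 1.6], [329, 0, 11, 5, 39]), ([186.4, 57.8], [181, 56, 11, 6, 34]), ([406.8, 371.1], [392, 358, 28, 25, 404])]
captop [ 0.54698074 -0.03026263  0.149     ]
holder [ 0.55689752 -0.17568406  0.006     ]
strip [ 0.57064922 -0.02865185  0.089     ]
```

play_rows:
  increments: "0 0.03 -0.025 0;0 0.03 -0.025 0;0 0.025 -0.02 0;0 0.005 -0.005 0;0 0 0 0;0 0 0 0;0 0 0 0"

```text
clock: 2.2
position: [0.5351, -0.0468, 0.2786]
ee_rot: [0.395, 0.584, -0.4, 0.586]
ft_force: [0.6, -0.1, 0.2]
grip_width: 0.997
```

```bash
python3 -c "
from h import *
o=st([.550,-.0255,.28]);c=camera('wrist');cv2.imwrite('pics/w2.png',c['img'])
hsv=cv2.cvtColor(c['img'],cv2.COLOR_BGR2HSV);H,s,v=[hsv[...,i].astype(int) for i in range(3)]
b=blobs((H>100)&(H<128)&(s>150)&(v>200),200); h=blobs((v<60)[:230],200);print(b,h,blobs((H>24)&(H<33)&(s>180)&(v>150),10))
print('captop',wplane(c,o,*b[0][0],.149))
for q in h:print('holder',wplane(c,o,*q[0],.006))
"
```

```text
t 2.2 pos [ 0.5351 -0.0468  0.2786] joints [ 0.5   0.16 -0.56  1.61  0.09  1.4  -1.26] w 0.997 F [ 0.59 -0.05  0.22]
x [-0.001 -0.006 -1.   ] y [ 0.93   0.368 -0.004] z [ 0.368 -0.93   0.005]
tool delta [-0.0015  0.0217 -0.0143]
[([237.7, 164.3], [216, 143, 44, 44, 1535])] [([11.5, 45.7], [0, 0, 29, 103, 470]), ([465.2, 33.4], [418, 0, 94, 75, 417]), ([340.9, 176.7], [322, 157, 38, 40, 1191])] [([312.4, 26.1], [303, 17, 19, 19, 307]), ([387.0, 71.4], [380, 65, 14, 14, 127]), ([243.9, 132.7], [238, 129, 13, 9, 80]), ([421.5, 381.0], [417, 377, 9, 7, 36])]
captop [ 0.5495475  -0.02490635  0.149     ]
holder [0.5835553  0.42216798 0.006     ]
holder [ 0.86703098 -0.2835888   0.006     ]
holder [ 0.55896258 -0.17262449  0.006     ]
```

View pics/w2.png

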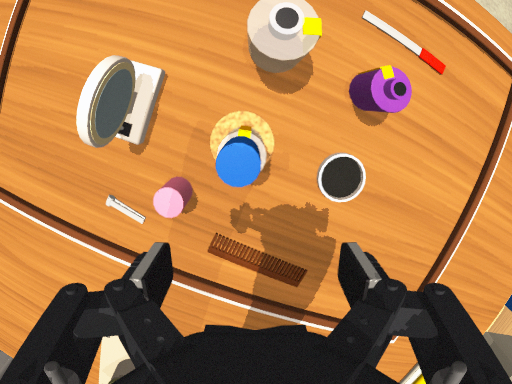

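Wrist fixes agree with the scene and top cameras: cap at (0.5495,−0.025) and holder at (0.559,−0.173). The strip shows at (244,133). I'll align over the cap, then descend.

play_rows:
  increments: "0 0.022 -0.015 0;0.02 0.004 -0.003 0;0.02 0 0 0;0.02 0 0 0;0.01 0 0 0;0 0 0 0;0 0 0 0"

```text
clock: 2.95
position: [0.5527, -0.0287, 0.2081]
ee_rot: [0.398, 0.58, -0.404, 0.585]
ft_force: [-0.1, -0.1, 0.6]
grip_width: 0.997
```

```bash
python3 -c "
from h import *
o=st([.550,-.025,.122]);c=camera('wrist');cv2.imwrite('pics/w3.png',c['img'])
hsv=cv2.cvtColor(c['img'],cv2.COLOR_BGR2HSV);H,s,v=[hsv[...,i].astype(int) for i in range(3)]
b=blobs((H>100)&(H<128)&(s>150)&(v>200),200);print(b)
print('captop',wplane(c,o,*b[0][0],.149))
"
```

```text
t 2.95 pos [ 0.5527 -0.0287  0.2081] joints [ 0.45  0.24 -0.57  1.67  0.15  1.27 -1.35] w 0.997 F [-0.13 -0.12  0.61]
x [ 0.001 -0.01  -1.   ] y [ 0.934  0.356 -0.002] z [ 0.356 -0.934  0.01 ]
tool delta [ 0.0861 -0.001  -0.0052]
[([247.1, 213.3], [219, 189, 58, 51, 2205])]
captop [ 0.55178348 -0.0236123   0.149     ]
```

View pics/w3.png

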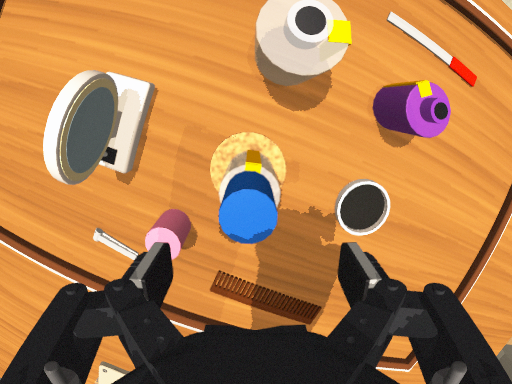

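play_rows:
  increments: "0 0 -0.005 0;0.02 0 -0.001 0;0.02 0 -0.001 0;0.015 0 0 0;0.01 0 0 0;0.005 0 0 0;0 0 0 0;0 0 0 0"

```text
clock: 3.8
position: [0.5535, -0.0214, 0.1414]
ee_rot: [0.4, 0.577, -0.402, 0.587]
ft_force: [0.7, -0.1, -0.0]
grip_width: 1.003
```

```bash
python3 -c "
from h import *
o=st([.551,-.0245,.122]);c=camera('wrist');cv2.imwrite('pics/w4.png',c['img'])"
```

```text
t 3.8 pos [ 0.5535 -0.0214  0.1414] joints [ 0.43  0.3  -0.56  1.76  0.19  1.13 -1.39] w 1.003 F [ 0.68 -0.06 -0.02]
x [ 0.011 -0.011 -1.   ] y [0.934 0.356 0.006] z [ 0.356 -0.934  0.014]
tool delta [ 0.0194 -0.0035  0.0017]
```

View pics/w4.png

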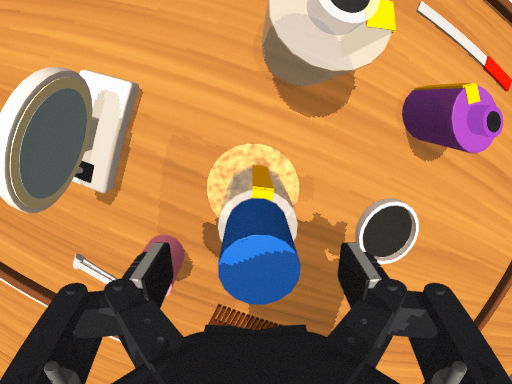

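play_rows:
  increments: "0.01 -0.003 0.002 0;0.008 0 0 0;0.003 0 0 0;0 0 0 0;0 0 0 0"

```text
clock: 4.35
position: [0.5519, -0.0252, 0.1194]
ee_rot: [0.401, 0.576, -0.402, 0.588]
ft_force: [0.1, -0.0, 0.2]
grip_width: 1.0
```

play_rows:
  increments: "0 0 0 0;0 0 0 0;0 0 0 0;0 0 0 0;0 0 0 0;0 0 0 0;0 0 0 0;0 0 0 0"
  hand: 1
  squeeze: 25

```text
clock: 5.15
position: [0.5524, -0.025, 0.1201]
ee_rot: [0.401, 0.576, -0.402, 0.588]
ft_force: [-0.6, 0.0, 0.4]
grip_width: 0.482
```

```bash
python3 -c "
from h import *
o=st([.551,-.0245,.122]);c=camera('wrist');cv2.imwrite('pics/w5.png',c['img'])"
```

```text
t 5.15 pos [ 0.5524 -0.025   0.1201] joints [ 0.43  0.32 -0.56  1.78  0.2   1.08 -1.4 ] w 0.482 F [-0.57  0.02  0.37]
x [ 0.013 -0.011 -1.   ] y [0.934 0.356 0.008] z [ 0.356 -0.934  0.015]
tool delta [-0.0019 -0.0011 -0.0009]
```

View pics/w5.png

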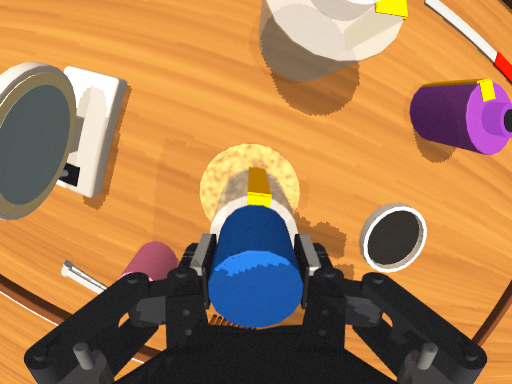

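The cap is gripped (opening about 41 mm, expected 42). Lifting straight up.

play_rows:
  increments: "-0.005 0 0 0;-0.01 0 0 0;-0.015 0 0 0;-0.02 0 0 0;-0.02 0 0 0;-0.02 0 0 0;-0.01 0 0 0;0 0 0 0;0 0 0 0"

```text
clock: 6.1
position: [0.5515, -0.0233, 0.2311]
ee_rot: [0.401, 0.575, -0.401, 0.59]
ft_force: [0.5, -0.5, -0.4]
grip_width: 0.482
```

```bash
python3 -c "
from h import *
o=st([.5595,-.174,.20]);c=camera('scene');cv2.imwrite('pics/s6.png',c['img'])
c=camera('top');cv2.imwrite('pics/t6.png',cv2.resize(c['img'][90:310,180:400],None,fx=2.7,fy=2.7))"
```

```text
t 6.1 pos [ 0.5515 -0.0233  0.2311] joints [ 0.46  0.21 -0.57  1.66  0.13  1.29 -1.35] w 0.482 F [ 0.5  -0.49 -0.42]
x [ 0.018 -0.011 -1.   ] y [0.934 0.357 0.012] z [ 0.356 -0.934  0.017]
tool delta [ 0.033  -0.0467  0.1431]
```

View pics/s6.png

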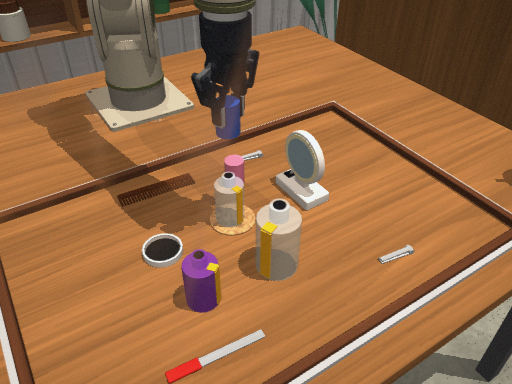

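The scene shows the cap in the gripper at (228,118), clear of the bottle standing at (229,200) on the coaster. Moving over the holder.

play_rows:
  increments: "0 -0.012 0.035 0;0 -0.012 0.035 0;0 -0.012 0.035 0;0 -0.01 0.03 0;0.01 -0.002 0.006 0;0.02 0 0 0;0.02 0 0 0;0 0 0 0;0 0 0 0"

```text
clock: 7.1
position: [0.5542, -0.1752, 0.1719]
ee_rot: [0.399, 0.581, -0.401, 0.586]
ft_force: [0.6, 0.5, 0.6]
grip_width: 0.478
```

```bash
python3 -c "
from h import *
o=st([.5595,-.174,.037]);c=camera('wrist');cv2.imwrite('pics/w7.png',c['img'])"
```

```text
t 7.1 pos [ 0.5542 -0.1752  0.1719] joints [ 0.62  0.32 -0.47  1.65  0.16  1.2  -1.09] w 0.478 F [0.61 0.46 0.62]
x [ 0.005 -0.006 -1.   ] y [0.933 0.36  0.002] z [ 0.36  -0.933  0.007]
tool delta [ 0.1349  0.0051 -0.0002]
```

View pics/w7.png

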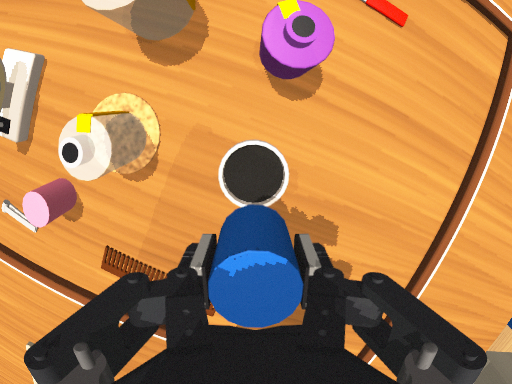

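```bash
python3 -c "
from h import *
o=get_obs();w=camera('wrist');S=camera('scene');T=camera('top')
print('purple base S',plane(S,201,300,0),'neck T',plane(T,351,150,.109),tri(S,(198,254),T,(351,150)))
print('holder w',wplane(w,o,253.5,174,.014), wplane(w,o,254.5,173,.006))
"
```

```text
purple base S [ 0.68936442 -0.16404949  0.        ] neck T [ 0.68520232 -0.15840587  0.109     ] (array([ 0.68632512, -0.15936304,  0.10448359]), np.float64(4.58356775577437e-05))
holder w [ 0.56020564 -0.17223661  0.014     ] [ 0.55988506 -0.17349175  0.006     ]
```

Holder confirmed at (0.560,−0.173). Purple stands 127 mm away, which is clear. Descending.

play_rows:
  increments: "0.02 0.005 0 0;0.02 0 0 0;0.02 0 0 0;0.02 0 0 0;0.015 0 0 0;0.01 0 0 0;0 0 0 0;0 0 0 0"

```text
clock: 8.1
position: [0.5655, -0.1749, 0.0712]
ee_rot: [0.4, 0.576, -0.399, 0.591]
ft_force: [-0.4, -0.8, -0.2]
grip_width: 0.478
```

```bash
python3 -c "
from h import *
o=st([.5597,-.1735,.037]);c=camera('wrist');cv2.imwrite('pics/w8.png',c['img'])"
```

```text
t 8.1 pos [ 0.5655 -0.1749  0.0712] joints [ 0.59  0.43 -0.45  1.73  0.23  1.01 -1.15] w 0.478 F [-0.41 -0.75 -0.18]
x [ 0.018 -0.011 -1.   ] y [0.933 0.361 0.013] z [ 0.361 -0.933  0.017]
tool delta [ 0.0341 -0.0053 -0.0039]
```

View pics/w8.png

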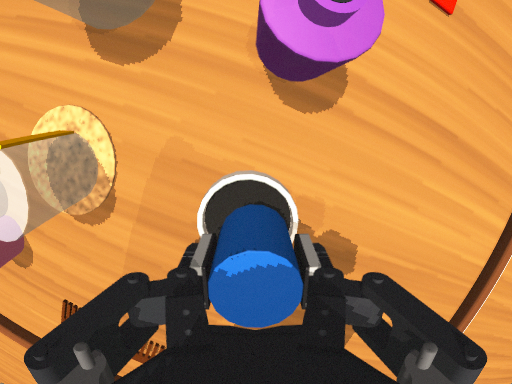

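play_rows:
  increments: "0.005 -0.005 -0.003 0;0.01 -0.001 0 0;0.007 0 0 0;0.004 0 0 0;0.002 0 0 0;0 0 0 0;0 0 0 0"

```text
clock: 8.85
position: [0.5596, -0.1749, 0.0423]
ee_rot: [0.4, 0.575, -0.399, 0.592]
ft_force: [0.1, -0.3, 0.2]
grip_width: 0.478
```

```bash
python3 -c "
from h import *
o=st([.5597,-.1735,.037]);c=camera('wrist');cv2.imwrite('pics/w9.png',c['img'])
c=camera('scene');cv2.imwrite('pics/s9.png',cv2.resize(c['img'][150:320,90:290],None,fx=3.5,fy=3.5))"
```

```text
t 8.85 pos [ 0.5596 -0.1749  0.0423] joints [ 0.58  0.46 -0.44  1.77  0.25  0.95 -1.16] w 0.478 F [ 0.07 -0.35  0.22]
x [ 0.021 -0.012 -1.   ] y [0.933 0.361 0.015] z [ 0.36  -0.933  0.019]
tool delta [ 0.0053  0.0006 -0.0014]
```

View pics/w9.png

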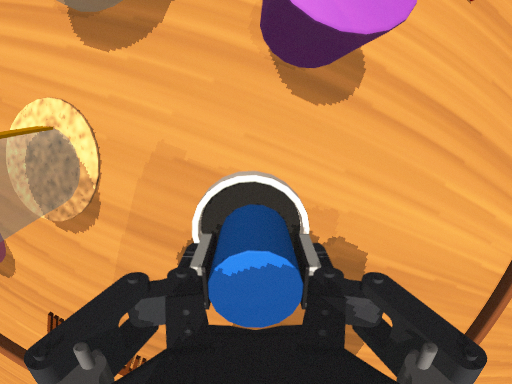

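View pics/s9.png

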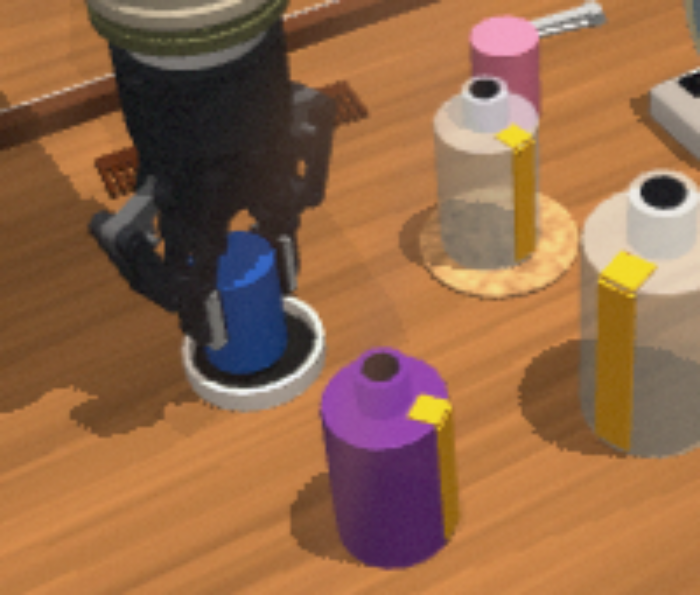

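The cap is inside the dish and roughly centred. I'll lower the last few mm, watching the force.

play_rows:
  increments: "0.004 0 0 0;0.003 0 0 0;0.002 0 0 0;0 0 0 0;0 0 0 0"

```text
clock: 9.45
position: [0.5617, -0.1751, 0.0364]
ee_rot: [0.401, 0.573, -0.399, 0.593]
ft_force: [-0.3, 0.5, -0.0]
grip_width: 0.478
```

play_rows:
  increments: "0.003 0 0 0;0.002 0 0 0;0 0 0 0;0 0 0 0"

```text
clock: 9.85
position: [0.5635, -0.1752, 0.0355]
ee_rot: [0.401, 0.572, -0.399, 0.594]
ft_force: [0.1, -0.7, 1.2]
grip_width: 0.481
```

Contact with the floor begins at about 1.2 N, so I'll release and rise.

play_rows:
  increments: "0 0 0 0;0 0 0 0;0 0 0 0;0 0 0 0;0 0 0 0;0 0 0 0"
  hand: -0.3

```text
clock: 10.45
position: [0.5626, -0.1752, 0.0337]
ee_rot: [0.401, 0.573, -0.399, 0.593]
ft_force: [-0.5, 0.4, -0.1]
grip_width: 0.651
```

play_rows:
  increments: "-0.01 0 0 0;-0.02 0 0 0;-0.04 0 0 0;-0.04 0 0 0;-0.04 0 0 0;0 0 0 0;0 0 0 0"

```text
clock: 11.15
position: [0.5583, -0.1722, 0.1933]
ee_rot: [0.401, 0.573, -0.399, 0.594]
ft_force: [0.6, -0.3, -0.9]
grip_width: 0.65
```

```bash
python3 -c "
from h import *
o=st([.550,-.0245,.2]);c=camera('wrist');cv2.imwrite('pics/w10.png',c['img'])
c=camera('scene');cv2.imwrite('pics/s10.png',cv2.resize(c['img'][150:320,90:290],None,fx=3.5,fy=3.5))
T=camera('top');cv2.imwrite('pics/t10.png',cv2.resize(T['img'][150:260,250:400],None,fx=5,fy=5,interpolation=cv2.INTER_CUBIC))"
```

```text
t 11.15 pos [ 0.5583 -0.1722  0.1933] joints [ 0.62  0.29 -0.48  1.64  0.15  1.22 -1.09] w 0.65 F [ 0.61 -0.35 -0.94]
x [ 0.026 -0.014 -1.   ] y [0.932 0.361 0.019] z [ 0.361 -0.932  0.023]
tool delta [-0.0091  0.0458 -0.1406]
```

View pics/s10.png

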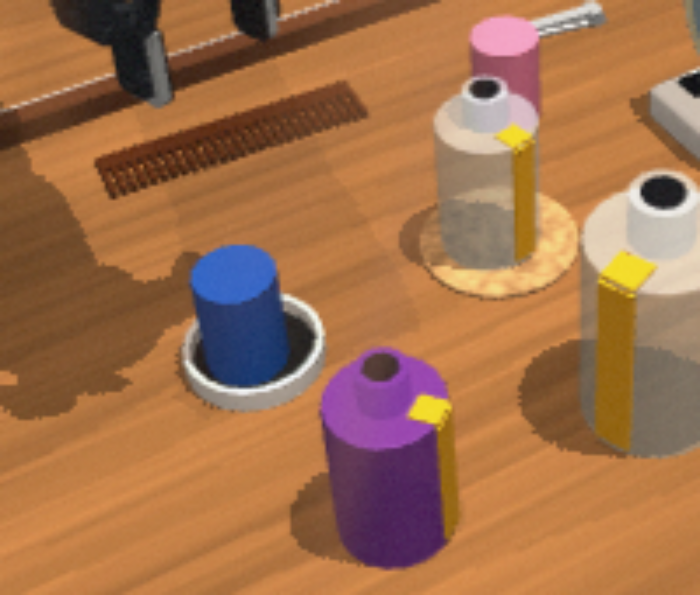

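View pics/w10.png

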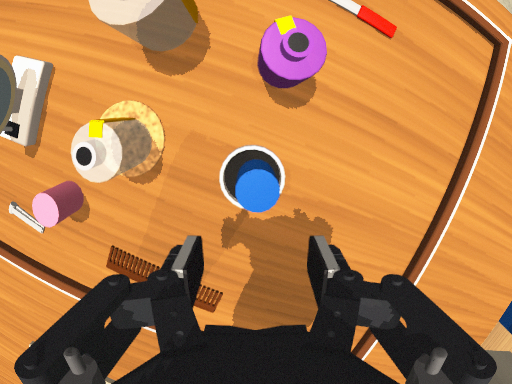

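View pics/t10.png

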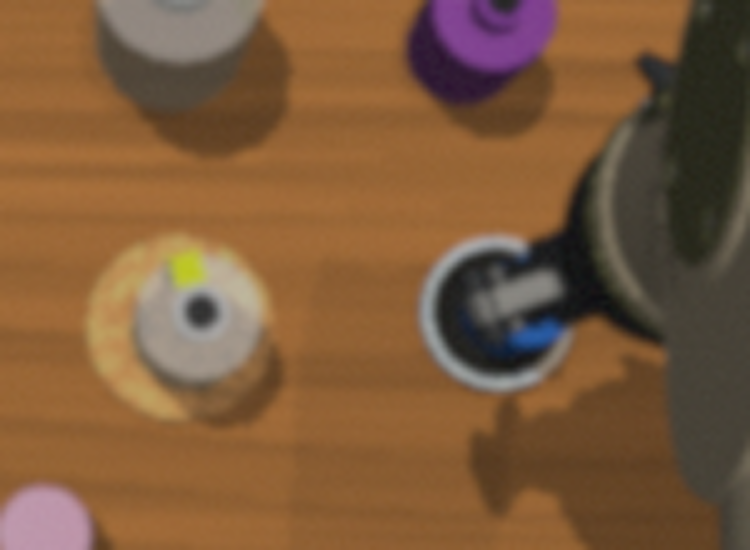

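```bash
python3 -c "
from h import *
o=get_obs();w=camera('wrist');T=camera('top');S=camera('scene')
n=plane(T,290.2,212.2,.109);s=plane(T,287.6,203.8,.089);print('T neck',n,'strip',s,np.degrees(np.arctan2(*(s-n)[1::-1])))
n=plane(S,90+485/3.5,150+88/3.5,.109);s=plane(S,90+515/3.5,150+138/3.5,.089);print('S neck',n,'strip',s,np.degrees(np.arctan2(*(s-n)[1::-1])))
n=wplane(w,o,84,156,.109);s=wplane(w,o,96.5,129,.089);print('W neck',n,'strip',s,np.degrees(np.arctan2(*(s-n)[1::-1])))
print('cap W',wplane(w,o,258,189.5,.065),'S',plane(S,90+236/3.5,150+272/3.5,.065))
print('holder W',wplane(w,o,252,179,.014))
print('mirror w',wplane(w,o,5,95,.09))
"
```

```text
T neck [ 0.54660603 -0.02708313  0.109     ] strip [ 0.56687728 -0.02239423  0.089     ] 13.023895290539226
S neck [ 0.54793103 -0.02698091  0.109     ] strip [ 0.57017264 -0.02257645  0.089     ] 11.2012484160457
W neck [ 0.54756021 -0.02756855  0.109     ] strip [ 0.56783784 -0.02311432  0.089     ] 12.388965060402656
cap W [ 0.56098368 -0.17654418  0.065     ] S [ 0.56103556 -0.17669509  0.065     ]
holder W [ 0.55757293 -0.17263813  0.014     ]
mirror w [0.56936139 0.09988975 0.09      ]
```

The cap stands at (0.561,−0.177) with its top at 65 mm in two views, so it is seated about 4 mm off centre. For the bottle:
- **Neck:** (0.5475,−0.027).
- **Strip yaw:** about 12.3°, averaged over three cameras.
- **Yaw needed:** about 88°, so roughly 76° counter-clockwise (negative turn about tool x).

Moving over the bottle.

play_rows:
  increments: "0 0.012 -0.037 0;0 0.012 -0.037 0;0 0.012 -0.037 0;0 0.007 -0.022 0;0 0.001 -0.004 0;0 0 0 0;0 0 0 0"
  hand: -1

```text
clock: 12.15
position: [0.5468, -0.0262, 0.1837]
ee_rot: [0.4, 0.576, -0.401, 0.589]
ft_force: [-0.5, -1.0, 0.2]
grip_width: 0.996
```

```bash
python3 -c "
from h import *
o=st([.5475,-.027,.063])"
```

```text
t 12.15 pos [ 0.5468 -0.0262  0.1837] joints [ 0.45  0.24 -0.57  1.73  0.15  1.2  -1.36] w 0.996 F [-0.46 -0.99  0.2 ]
x [ 0.015 -0.012 -1.   ] y [0.934 0.358 0.009] z [ 0.358 -0.934  0.016]
tool delta [ 0.1207 -0.0008 -0.001 ]
```

play_rows:
  increments: "0.02 0 0 0;0.02 0 0 0;0.015 0 0 0;0.01 0 0 0;0 0 0 0;0 0 0 0;0 0 0 0"

```text
clock: 12.85
position: [0.549, -0.0351, 0.1166]
ee_rot: [0.403, 0.573, -0.405, 0.588]
ft_force: [-0.5, -0.4, -0.2]
grip_width: 1.002
```

```bash
python3 -c "
from h import *
o=st([.5475,-.027,.063]);c=camera('wrist');cv2.imwrite('pics/w11.png',c['img'])"
```

```text
t 12.85 pos [ 0.549  -0.0351  0.1166] joints [ 0.44  0.31 -0.55  1.8   0.2   1.07 -1.39] w 1.002 F [-0.52 -0.43 -0.18]
x [ 0.015 -0.014 -1.   ] y [0.937 0.348 0.009] z [ 0.348 -0.937  0.018]
tool delta [ 0.0535  0.0009 -0.0091]
```

View pics/w11.png

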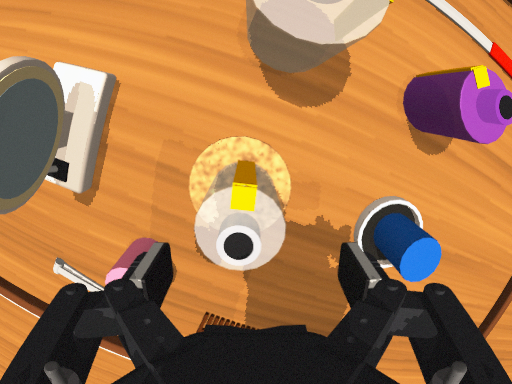

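play_rows:
  increments: "0 0.001 -0.008 0;0.01 0 -0.001 0;0.015 0 0 0;0.015 0 0 0;0.008 0 0 0;0.003 0 0 0;0 0 0 0;0 0 0 0"

```text
clock: 13.7
position: [0.5475, -0.0257, 0.0611]
ee_rot: [0.403, 0.574, -0.404, 0.588]
ft_force: [0.1, -0.6, 0.9]
grip_width: 1.0
```

```bash
python3 -c "
from h import *
o=st([.5475,-.027,.063]);c=camera('wrist');cv2.imwrite('pics/w12.png',c['img'])"
```

```text
t 13.7 pos [ 0.5475 -0.0257  0.0611] joints [ 0.41  0.38 -0.53  1.85  0.25  0.97 -1.45] w 1.0 F [ 0.14 -0.59  0.86]
x [ 0.015 -0.013 -1.   ] y [0.937 0.349 0.01 ] z [ 0.349 -0.937  0.018]
tool delta [-0.0019 -0.0005  0.0013]
```

View pics/w12.png

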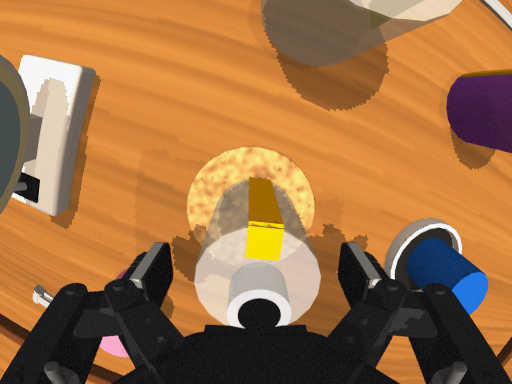

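Bottle centred between the fingers and upright. Closing on the body.

play_rows:
  increments: "0 0 0 0;0 0 0 0;0 0 0 0;0 0 0 0;0 0 0 0;0 0 0 0;0 0 0 0"
  hand: 1
  squeeze: 25

```text
clock: 14.45
position: [0.5482, -0.0257, 0.0624]
ee_rot: [0.403, 0.573, -0.404, 0.589]
ft_force: [-0.6, 0.2, -0.6]
grip_width: 0.648
```

play_rows:
  increments: "0 0 0 -0.06;0 0 0 -0.1;0 0 0 -0.1;0 0 0 -0.1;0 0 0 -0.1;0 0 0 0;0 0 0 0"

```text
clock: 15.15
position: [0.5488, -0.0254, 0.0625]
ee_rot: [0.254, 0.651, -0.258, 0.667]
ft_force: [-1.3, 0.7, -0.8]
grip_width: 0.649
```

```bash
python3 -c "
from h import *
o=st([.5475,-.027,.061]);c=camera('wrist');cv2.imwrite('pics/w13.png',c['img'])"
```

```text
t 15.15 pos [ 0.5488 -0.0254  0.0625] joints [ 0.48  0.4  -0.62  1.84  0.29  0.97 -1.  ] w 0.649 F [-1.25  0.66 -0.84]
x [ 0.019 -0.013 -1.   ] y [0.674 0.739 0.003] z [ 0.738 -0.674  0.023]
tool delta [ 0.0015 -0.0021  0.0001]
```

View pics/w13.png

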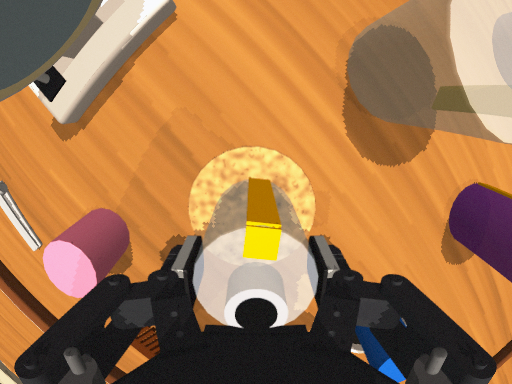

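Turned 27°, with the bottle following without slip. Remaining: about 48.5° (0.846 rad).

play_rows:
  increments: "0 0 0 -0.1;0 0 0 -0.1;0 0 0 -0.1;0 0 0 -0.1;0 0 0 -0.1;0 0 0 -0.1;0 0 0 -0.1;0 0 0 -0.1;0 0 0 -0.03;0 0 0 0;0 0 0 0"

```text
clock: 16.3
position: [0.55, -0.0252, 0.0628]
ee_rot: [-0.039, 0.699, 0.029, 0.714]
ft_force: [0.2, -0.2, 0.3]
grip_width: 0.649
```

```bash
python3 -c "
from h import *
o=st([.5475,-.027,.061]);c=camera('wrist');cv2.imwrite('pics/w14.png',c['img'])
R=Ro.from_quat(o['ee_rot']).as_matrix();print(np.degrees(np.arctan2(R[1,1],R[0,1])))"
```

```text
t 16.3 pos [ 0.55   -0.0252  0.0628] joints [ 0.6   0.44 -0.77  1.83  0.38  1.   -0.23] w 0.649 F [ 0.18 -0.2   0.27]
x [ 0.022 -0.014 -1.   ] y [-0.097  0.995 -0.016] z [0.995 0.097 0.02 ]
tool delta [ 0.0018 -0.0015 -0.0027]
95.54669180836363
```

View pics/w14.png

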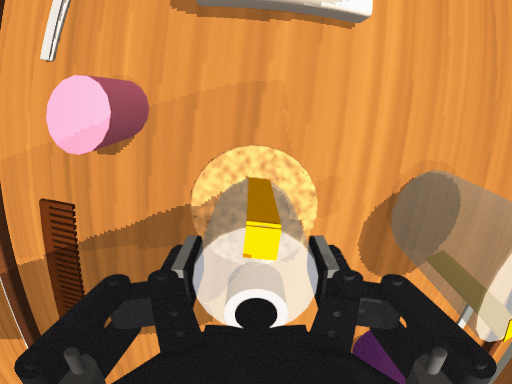

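The light base is straight ahead at (285,8) and the strip at (262,240) points toward it. Releasing, rising and backing off to check.

play_rows:
  increments: "0 0 0 0;0 0 0 0;0 0 0 0;0 0 0 0;0 0 0 0;0 0 0 0;0 0 0 0;0 0 0 0"
  hand: -1

```text
clock: 17.15
position: [0.5502, -0.0254, 0.0632]
ee_rot: [-0.038, 0.699, 0.028, 0.714]
ft_force: [0.0, 0.1, 0.5]
grip_width: 1.001
```

play_rows:
  increments: "-0.01 0 0 0;-0.02 0 0 0;-0.04 0 0 0;-0.05 0 0 0;-0.05 0 0 0;-0.02 -0.03 0 0;0 -0.05 0 0;0 -0.05 0 0;0 -0.03 0 0;0 0 0 0;0 0 0 0;0 0 0 0"

```text
clock: 18.35
position: [0.5614, -0.1833, 0.2721]
ee_rot: [-0.042, 0.696, 0.03, 0.716]
ft_force: [0.0, 0.5, 0.2]
grip_width: 0.999
```

```bash
python3 -c "
from h import *
o=st();c=camera('wrist');cv2.imwrite('pics/w15.png',c['img'])
c=camera('scene');cv2.imwrite('pics/s15.png',cv2.resize(c['img'][120:300,120:340],None,fx=3.3,fy=3.3,interpolation=cv2.INTER_CUBIC));cv2.imwrite('pics/s15f.png',c['img'])
T=camera('top');cv2.imwrite('pics/t15.png',cv2.resize(T['img'][150:270,195:395],None,fx=4,fy=4,interpolation=cv2.INTER_CUBIC))"
```

```text
t 18.35 pos [ 0.5614 -0.1833  0.2721] joints [ 0.85  0.3  -0.76  1.5   0.22  1.39  0.18] w 0.999 F [0.   0.53 0.18]
x [ 0.028 -0.016 -0.999] y [-0.101  0.995 -0.018] z [0.994 0.102 0.027]
```

View pics/s15.png

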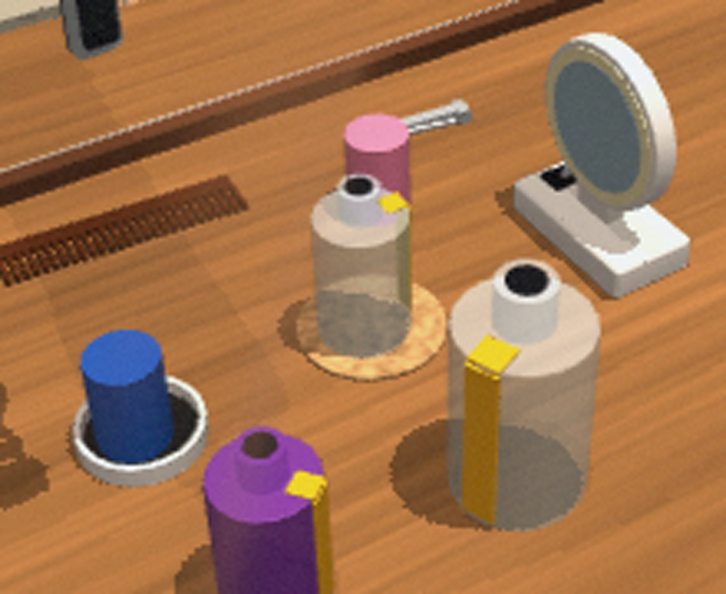

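View pics/t15.png

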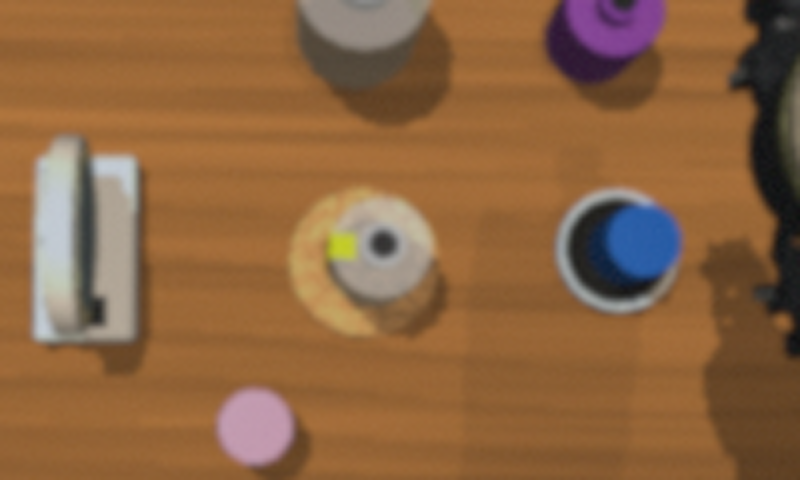

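View pics/w15.png

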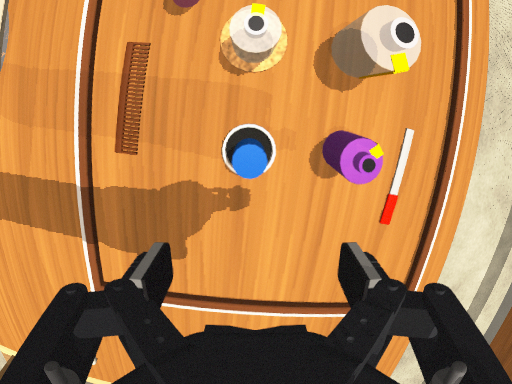

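```bash
python3 -c "
from h import *
o=get_obs();w=camera('wrist');T=camera('top');S=camera('scene')
def rep(k,n,s,m=np.array([.5535,.1405])):
    a=np.arctan2(*(s-n)[1::-1]);d=m-n[:2];print(k,'neck',n.round(4),'yaw',np.degrees(a).round(1),'mirror x,y in bottle',(d@[np.cos(a),np.sin(a)]).round(3),(d@[-np.sin(a),np.cos(a)]).round(3))
rep('T',plane(T,195+383/4,150+244/4,.109),plane(T,195+342/4,150+246.5/4,.089))
rep('S',plane(S,120+358/3.3,120+187/3.3,.109),plane(S,120+393/3.3,120+203/3.3,.089))
rep('W',wplane(w,o,256,23.5,.109),wplane(w,o,258,8.5,.089))
print('coaster',plane(T,195+363/4,150+261/4,.004),plane(S,120+372/3.3,120+327/3.3,.004))
print('cap S',plane(S,120+122/3.3,120+357/3.3,.065),'T',plane(T,195+643/4,150+242/4,.065),'W',wplane(w,o,249.5,158.5,.065),'holder W',wplane(w,o,249,150,.014))
print(tri(S,(120+122/3.3,120+357/3.3),T,(195+643/4,150+242/4)))
"
```

```text
T neck [ 0.5492 -0.0282  0.109 ] yaw 89.6 mirror x,y in bottle 0.169 -0.003
S neck [ 0.5518 -0.0294  0.109 ] yaw 88.7 mirror x,y in bottle 0.17 0.002
W neck [ 0.5509 -0.0276  0.109 ] yaw 89.2 mirror x,y in bottle 0.168 -0.0
coaster [ 0.54900889 -0.02273156  0.004     ] [ 0.55423409 -0.02508946  0.004     ]
cap S [ 0.5616834  -0.17781147  0.065     ] T [ 0.55726673 -0.17660607  0.065     ] W [ 0.55976568 -0.17275098  0.065     ] holder W [ 0.55938566 -0.17113692  0.014     ]
(array([ 0.55777538, -0.17705352,  0.06138601]), np.float64(0.0007228631626455758))
```

All checks have wide margin and the robot touches nothing, so I'm handing in.

```bash
python3 -c "
from workcell import workorder
print(workorder.hand_in())"
```

```text
the job is handed in; nothing more can be done
None
```

I lifted the blue cap off the small clear bottle and stood it open end down in the white holder. I then gripped the bottle's body, turned it about 76° on its coaster so the gold strip faces the mirror light, released it and backed away. I handed in at about 18.5 s of the 64 s allowed; the hand-in gives no verdict.

Last checks before handing in:
- **Cap:** it stands about 2–5 mm from the holder's centre (limit 16 mm). Its top measured 61 mm above the table against 65 mm expected, which is within measuring error, so it is seated.
- **Bottle:** it looks upright, with its neck about 5 mm from the coaster's centre (limit 22 mm).
- **Strip:** its yaw read 89.6°, 88.7° and 89.2° in the three cameras, so its line passes within about 3 mm of the mirror's centre (limit 40 mm).
- **Disagreement:** the scene and top cameras differ by about 2–5 mm in x, far inside every limit. No check failed.
- **Comb, nail file and hair clips:** I saw no sign that any of them moved, but judged this from the pictures and did not measure it. The last pictures I viewed do not show the far clip.

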